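# Square up a pile of instrument cases

## Robot

A 6-joint arm with a two-finger parallel gripper is mounted at the origin on a cart in front of the work surface, level with it; the furniture and walls round the work are solid. World frame = base frame: x ahead of the robot, y to its left, z up, the work surface at z = 0. Lengths are in m, angles in rad, forces in N, time in s.
With the tool pointing down it reaches from about 0.35 to 0.925 m from the base axis. Payload 6.4 kg.
Tool frame: the origin (TCP) lies between the finger pads; the fingertips stand 8 mm ahead of it and the grasp point (between the pads) lies 11 mm behind it; z points along the fingers, y is the direction in which the jaws open and shut (so a half turn about z gives the same grasp; the last joint's range is limited). The gripper opens to 85 mm and grips with 20 to 120 N. Pads are 22 mm wide; open, the fingers measure 114 mm over their backs; the gripper's body (76 mm by 85 mm) begins 54 mm behind the grasp point. The pads swing forward as they close: fully open they stand 13 mm farther back than shut.
Start: joints at [-1.391, 0.245, 1.558, -0, 1.339, -0.174], TCP at [0.225, -0.61, 0.239] pointing down, gripper open.
Joint ranges: [-3.13, 3.13], [-1.02, 2.26], [0.13, 2.54], [-0.95, 4.09], [0.21, 2.88], [-2.74, 2.74]. Speed limits (rad/s): [2.57, 2.57, 3.14, 3.14, 3.14, 3.14].

## Interface

Orientations are given as a 3x3 rotation matrix whose columns are the frame's x, y, z axes.
In Python, from station import get_state, capture, order gives the robot as it stands.
- The arm moves only by the tool arm_command, never from a script. Its argument "targets" is a list that holds one entry, the list of rows, each a list of 5 numbers: the shift along the tool's x, y, z in m, then the turn about the tool's z in rad, then the closure, from 0 (fully open) to 1 (shut). In form: [[[x, y, z, roll, hand], ...]]. A call has 1 to 20 rows; each row is the pose to reach, as a shift and turn from the pose commanded when the call began, along the tool's axes at that moment; what a row does not reach only later rows make up. A row lasts 1/8 s, in which the tool goes at most 62.5 mm and 10.7 degrees, less where a joint would pass 70% of its speed; a pose out of reach is approached as far as the arm can. A call with a gripper value outside its range is refused whole. The fingers move at their own pace and stop on an object; "grip_force" is the grip in N (left out, the last holds). Time passes only in rows, so rows that repeat a pose let the fingers close. It gives the time, the measured TCP pose, the force and the opening at its end, in the units of the state.
- get_state(): the state, without advancing time (a new reading comes with each control period).
- capture(name): name is "side" or "top" or "wrist"; returns a dict with "color" (420x560x3 uint8, red, green, blue), "range_z" (420x560 float32, m along the optical axis (not along the pixel's ray), 0 where there is no reading), "mtx" (3x3 intrinsics, pixels), "k1" (the pictures are not rectified: a ray, as slopes to the right and down, at radius r is drawn at 1 + k1 r^2 times it, then the intrinsics apply), "extrinsics" (4x4, takes a point from world to camera coordinates); the wrist camera has in their place "mount" (4x4, takes a point from camera to tool coordinates, whose origin is the TCP and whose axes are the flange's). Camera axes: x right, y down, z forward; pixel columns grow to the right and rows downward; lengths in m; the calibration is good to about 2 mm. A picture is of the moment at which its call begins: read the wrist's pose just before it.
- order.sign_off(): hands the job in, once; it reports no verdict.
The state is a dict: "clock": time; "joint_positions": joint angles; "qvel": joint speeds; "joint_torque": joint torques, N m; "tool_pos": TCP position; "orientation": TCP orientation; "ft_force": force on the tool from outside, world axes, zero at the start; "moment": the same for the moment, N m; "gripper_width": finger opening in m.
Only numpy, scipy, OpenCV 4.12 (cv2) and the standard library are available. Lean on these libraries where they do the work, as an engineer would, in place of code of your own. Each camera call takes 0.05 s, during which the arm holds its last target. There are 200 camera calls.

## Task

Build a square pile on the white-lidded instrument case: first set the blue-lidded case on it, lid up. Then take the red-lidded case out of the upright rack, lay it flat on the bench with its lid up, let go, take it again across its width, and set it on top of the blue one, so that all three lie lid up with their edges flush. Leave the yellow-lidded case in the rack, and leave the brown bottle and the petri dish where they are.

Things in the scene. Friction and masses are not known exactly. Their poses are not given: they have to be found in the camera images.
- white_case: Flat closed instrument case with a white lid, a rigid block 150 x 56 x 18 mm, about 0.15 kg, lying lid up on the bench; loose. It is the foot of the pile. Origin at the centre of the block; x along its 150 mm length, y across its 56 mm width, z out of the lid (18 mm thickness). The lid cannot be opened.
- blue_case: Same kind of case (150 x 56 x 18 mm, same axes, origin at the block's centre) with a blue lid, lying lid up on the bench. It lies nearer to or farther from the robot than the white case (this varies). Save for the listed things, the bench round these two is free from x = 0.25 to 0.68 m and y = 0.2 to 0.48 m, so there is room to lay a case where the blue one was.
- red_case: Same kind of case (150 x 56 x 18 mm, same axes, origin at the block's centre) with a red lid, standing on its long edge in one slot of the rack: its y axis points up, its lid (z axis) faces away from the robot. Its top edge is 62 mm above the bench.
- yellow_case: Same kind of case with a yellow lid, standing in the rack's other slot in the same way. To be left there.
- rack: Aluminium rack, 130 mm (its x) by 100 mm (its y), fixed to the bench; origin at the centre of its underside. Two open slots run along its y axis at x = -33 and +33 mm, each 21 mm wide between 4 mm walls; slot floor 6 mm and wall tops 26 mm above the bench. Which case stands in which slot varies. Behind it, from about x = 0.57 m on, stands a tall blue vapour unit; two readout boxes stand at its near right, short of x = 0.38 m.
- stain_bottle: Brown bottle with a black cap, 43 mm across, 85 mm high, standing loose on the bench; origin at the centre of its underside. A bystander.
- petri_dish: Clear covered round dish, 64 mm across, 16 mm high, loose on the bench near the robot; origin at the centre of its underside. A bystander.
There are look-alikes about, which are no part of the job. What is shaped like the red_case but black is not meant.

How it is judged:
On the way, in this order (a step that is already met when the one before it is completed fails the run):
1. the blue case lies squarely on the white one, lid up, released (horizontal distance between blue_case and white_case below 0.007 m and angle between the x axis of blue_case and the x axis of white_case, either way round below 0.1 rad and z of blue_case in the frame of white_case between 0.016 and 0.02 m and angle between blue_case's own z axis and vertical below 0.06 rad and contact force between the fingers and blue_case below 0.1 N), for 0.2 s.
2. the red case lies flat on the bench, lid up, released and at rest (height (world z) of red_case below 0.012 m and angle between red_case's own z axis and vertical below 0.06 rad and linear speed of red_case below 0.02 m/s and contact force between the fingers and red_case below 0.1 N), for 0.2 s.
At the end, for the whole second after the job is handed in: White, blue and red case lie lid up one on another in that order, the white one flat on the bench: centres within 7 mm of each other seen from above, lengths parallel within 0.1 rad, each lying flat on the one below, at rest (height (world z) of white_case below 0.012 m and angle between each of white_case, blue_case, red_case's own z axis and vertical below 0.06 rad and horizontal distance between each of blue_case, red_case and white_case below 0.007 m and angle between the x axis of each of blue_case, red_case and the x axis of white_case, either way round below 0.1 rad and z of blue_case in the frame of white_case between 0.016 and 0.02 m and horizontal distance between red_case and blue_case below 0.007 m and z of red_case in the frame of blue_case between 0.016 and 0.02 m and linear speed of each of red_case, blue_case below 0.02 m/s); the robot touches nothing.
It fails at once if the yellow case is moved in its slot or taken out (more than 20 mm or tilted) (distance of yellow_case from where it was at the start of the episode above 0.02 m or angle between yellow_case's own y axis and vertical above 0.3 rad).
It fails at once if the brown bottle is moved more than 30 mm or tipped over (distance of stain_bottle from where it was at the start of the episode above 0.03 m or angle between stain_bottle's own z axis and vertical above 0.5 rad).
It fails at once if the petri dish is moved more than 30 mm (distance of petri_dish from where it was at the start of the episode above 0.03 m).
It also fails if it takes over 69 s, if anything falls off the work surface, if the arm or the gripper's body presses on something with over 40 N, if the wrist force passes 120 N, or if a joint passes its speed limit or range.

## Working session

There is one attempt and no reset: what is moved stays moved. The work goes in short steps, Python scripts to look and compute and a tool call to move; the robot and the scene stay as the last step left them, time stands still between calls to the robot, and variables do not carry over. Pictures are saved under pics/ and viewed, about 8 in all and at most 12, crops included, and the job is handed in when it is done.

Besides the shell and the picture viewer there is one more tool, called after ">>>" as a command line: name --argument value ..., lists and objects as JSON in quotes. arm_command: Moves the arm, as the interface text tells. Its arguments: {"type":"object","properties":{"targets":{"type":"array","items":{"type":"array","items":{"type":"array","items":{"type":"number"}}}},"grip_force":{"type":"number"}},"required":["targets"]}

```bash
mkdir -p pics; cat > h.py <<'E'
import numpy as np, cv2
from station import get_state, capture
def cloud(c, T=None):
    h,w=c["range_z"].shape; K=np.array(c["mtx"]); k=c["k1"]
    u,v=np.meshgrid(np.arange(w),np.arange(h))
    p=cv2.undistortPoints(np.stack([u,v],-1).reshape(-1,1,2).astype(np.float64),K,np.array([k,0,0,0.]))[:,0]
    z=c["range_z"].reshape(-1,1)
    P=np.hstack([p*z,z])
    if T is None: T=np.linalg.inv(np.array(c["extrinsics"]))
    W=P@T[:3,:3].T+T[:3,3]
    W[z[:,0]<=0]=np.nan
    return W.reshape(h,w,3)
def wrist():
    s=get_state(); c=capture("wrist")
    T=np.eye(4);T[:3,:3]=s["orientation"];T[:3,3]=s["tool_pos"]
    return c,cloud(c,T@np.array(c["mount"]))
def save(n,img,s=1): cv2.imwrite("pics/"+n,cv2.resize(img[:,:,::-1],None,fx=s,fy=s))
E
python3 - <<'E'
from h import *
s=get_state();print(s)
a=capture("side");b=capture("top")
save("top.png",b["color"],1.4);save("side.png",a["color"],1.4)
np.savez("t.npz",W=cloud(b),c=b["color"]);np.savez("s.npz",W=cloud(a),c=a["color"])
print(b["extrinsics"],b["mtx"])
E
```

```text
{'clock': 0.0, 'joint_positions': array([-1.39110296e+00,  2.45818560e-01,  1.55904817e+00,  1.51925116e-05,
        1.33869927e+00, -1.74130800e-01]), 'qvel': array([ 4.12755082e-04,  9.21772434e-04,  8.24896516e-05, -8.43280479e-04,
        1.29098992e-03, -6.98584829e-04]), 'joint_torque': array([ 1.22157289e-03, -4.29500556e+01, -3.26133549e+01, -5.85721364e-05,
        5.26999414e-03,  7.98488571e-06]), 'tool_pos': array([ 0.22510622, -0.60918331,  0.23815908]), 'orientation': array([[ 9.38055824e-01,  3.46483991e-01, -3.38144527e-04],
       [ 3.46483973e-01, -9.38053877e-01,  1.94421281e-03],
       [ 3.56440829e-04, -1.94094181e-03, -9.99998053e-01]]), 'ft_force': array([-0.22178159,  0.13733134,  0.20068233]), 'moment': array([ 0.05005668, -0.03519662,  0.04489446]), 'gripper_width': 0.08503806386103227}
[[-0.00758369 -0.99996385 -0.00384478  0.04379105]
 [-0.98941493  0.00806078 -0.14489     0.47845192]
 [ 0.14491575  0.00270528 -0.9894403   1.55126524]
 [ 0.          0.          0.          1.        ]] [[532.11914432   0.         279.28991625]
 [  0.         532.11914432 215.3320799 ]
 [  0.           0.           1.        ]]
```

View pics/top.png

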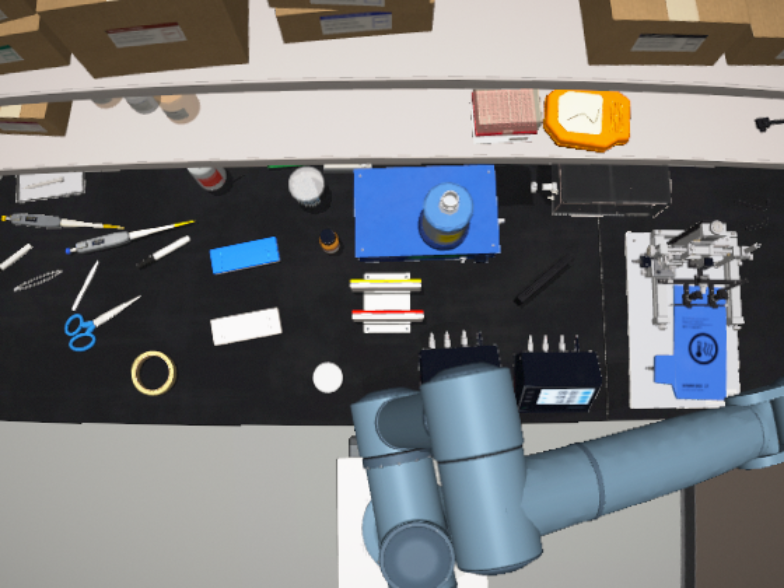

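View pics/side.png

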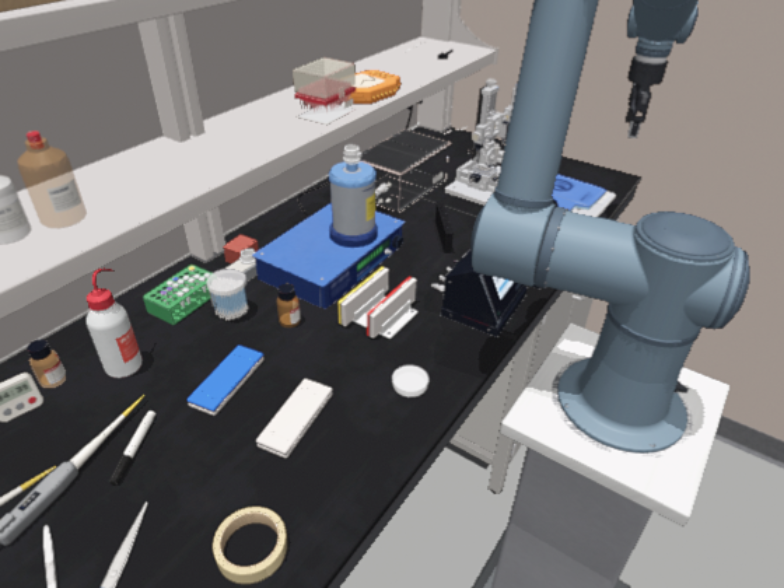

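The top view (displayed pixels) shows the white case at (246,326), blue case at (245,255), rack at (387,302), bottle at (330,240) and petri dish at (327,377). The red case stands in the near slot at (387,315) and the yellow one in the far slot at (387,284).

Look-alikes: for red, the yellow case at (387,284) and the black box at (543,282). For blue, the vapour unit at (428,210) and the microscope pad at (700,340). I choose the red lid in the near slot and the blue lid at (245,255).

```bash
python3 - <<'E'
from h import *
for f in ("t.npz","s.npz"):
    d=np.load(f);W=d["W"];c=d["c"];hsv=cv2.cvtColor(c,cv2.COLOR_RGB2HSV).astype(int)
    H,S,V=hsv[...,0],hsv[...,1],hsv[...,2]
    X,Y,Z=W[...,0],W[...,1],W[...,2]
    reg=lambda x0,x1,y0,y1,z0,z1:(X>x0)&(X<x1)&(Y>y0)&(Y<y1)&(Z>z0)&(Z<z1)
    ms={"white":reg(.2,.7,.2,.5,.012,.03)&(S<60)&(V>120),"blue":reg(.2,.7,.2,.5,.012,.03)&(H>95)&(H<125)&(S>100),
     "redtop":reg(.25,.6,-.15,.15,.052,.075)&((H<8)|(H>172))&(S>120),"yeltop":reg(.25,.6,-.15,.15,.052,.075)&(H>20)&(H<35)&(S>120),
     "casetops":reg(.25,.56,-.12,.12,.055,.07),"rack":reg(.25,.56,-.12,.12,.001,.03)&(S<60)&(V>120),
     "bottle":reg(.4,.65,.05,.2,.03,.1),"petri":reg(.2,.4,.05,.2,.008,.03)}
    for n,m in ms.items():
        m=cv2.morphologyEx(m.astype(np.uint8),cv2.MORPH_OPEN,np.ones((2,2)))>0
        if m.sum()<8: print(f,n,m.sum());continue
        P=W[m]
        print(f,n,m.sum(),[ [round(float(q),4) for q in p] if hasattr(p,'__len__') else round(p,1) for p in cv2.minAreaRect(P[:,:2].astype(np.float32)*1000)],"mean",P.mean(0).round(4))
E
```

```text
t.npz white 780 [[459.7438, 347.6121], [437.8508, 41.6536], 45.9] mean [nan nan nan]
t.npz blue 757 [[586.4844, 361.3578], [53.9969, 147.6193], 10.6] mean [nan nan nan]
t.npz redtop 76 [[450.9625, 42.308], [11.1488, 149.1053], 2.7] mean [nan nan nan]
t.npz yeltop 76 [[516.3709, 47.8011], [13.2942, 150.011], 3.6] mean [0.5166 0.0502 0.0588]
t.npz casetops 536 [[479.5928, 42.9531], [87.0145, 146.8897], 3.7] mean [nan nan nan]
t.npz rack 751 [[466.8193, 29.6579], [49.256, 159.9056], 50.3] mean [nan nan nan]
t.npz bottle 1171 [[557.8265, 81.794], [191.2233, 145.8064], 29.7] mean [nan nan nan]
t.npz petri 313 [[316.2046, 169.8187], [50.407, 62.9055], 86.9] mean [nan nan nan]
s.npz white 1322 [[435.2614, 377.9145], [440.4003, 105.0849], 44.5] mean [nan nan nan]
s.npz blue 1026 [[585.8586, 362.7242], [53.1044, 148.0887], 10.6] mean [nan nan nan]
s.npz redtop 4
s.npz yeltop 6
s.npz casetops 725 [[395.3175, 3.3441], [289.6537, 225.4472], 6.7] mean [nan nan nan]
s.npz rack 678 [[462.5627, 37.7007], [94.6426, 173.223], 6.2] mean [nan nan nan]
s.npz bottle 1627 [[555.5905, 99.5435], [207.1178, 115.3966], 31.0] mean [nan nan nan]
s.npz petri 355 [[312.9993, 176.3829], [54.5183, 56.8726], 29.6] mean [nan nan nan]
```

```bash
cat >> h.py <<'E'
def go(x,y,z,yaw):
    s=get_state();R=np.array(s["orientation"]);d=R.T@(np.array([x,y,z])-s["tool_pos"])
    cur=np.degrees(np.arctan2(R[1,1],R[0,1]));t=(yaw-cur+90)%180-90
    print("shift",d.round(4),"roll",round(-np.radians(t),4),"(alt half turn)","j",np.array(s["joint_positions"]).round(2),"t",round(s["clock"],2),"w",round(s["gripper_width"],4))
def rect(W,m):
    m=cv2.erode((m&np.isfinite(W[...,2])).astype(np.uint8),np.ones((3,3)))
    n,l,st,_=cv2.connectedComponentsWithStats(m); i=1+np.argmax(st[1:,4]); P=W[l==i]
    (cx,cy),(w,h),a=cv2.minAreaRect(P[:,:2].astype(np.float32)*1000)
    if w>h: w,h,a=h,w,a-90
    print("c",round(cx,1),round(cy,1),"size",round(w,1),round(h,1),"across-yaw",round(a,1),"z",np.median(P[:,2]).round(4),"n",len(P),"px",np.argwhere(l==i).mean(0).round())
def masks(W,c):
    hsv=cv2.cvtColor(c,cv2.COLOR_RGB2HSV).astype(int);H,S,V=hsv[...,0],hsv[...,1],hsv[...,2]
    return dict(white=(S<60)&(V>120),blue=(H>95)&(H<125)&(S>100),red=((H<8)|(H>172))&(S>120),yel=(H>20)&(H<35)&(S>120))
E
python3 - <<'E'
from h import *
d=np.load("t.npz");W=d["W"];c=d["c"];M=masks(W,c);X,Y,Z=W[...,0],W[...,1],W[...,2]
r=(X>.3)&(X<.65)&(Y>.22)&(Y<.5)&(Z>.01)&(Z<.03)
rect(W,M["white"]&r);rect(W,M["blue"]&r)
rect(W,(X>.4)&(X<.65)&(Y>.1)&(Y<.2)&(Z>.03)&(Z<.12))
k=(X>.2)&(X<.5)&(Y>-.35)&(Y<-.05)&(Z>.03);print("boxes",[np.nanpercentile(W[k][:,i],[1,99]).round(3) for i in range(3)])
go(.51,.34,.32,10.6)
E
```

```text
c 429.4 356.3 size 49.8 143.4 across-yaw 10.3 z 0.0174 n 590 px [233. 175.]
c 588.2 363.2 size 50.1 143.3 across-yaw 10.2 z 0.0172 n 569 px [182. 174.]
c 606.8 171.3 size 31.1 33.1 across-yaw 49.0 z 0.0789 n 129 px [171. 235.]
boxes [array([0.201, 0.481]), array([-0.348, -0.051]), array([0.037, 0.739])]
shift [ 0.5961 -0.7919 -0.0801] roll -1.402 (alt half turn) j [-1.39  0.25  1.56  0.    1.34 -0.17] t 0.1 w 0.0857
```

>>> arm_command --targets '[[[0,0,-0.06,0,0],[0.6,-0.79,-0.08,-1.4,0],[0.6,-0.79,-0.08,-1.4,0],[0.6,-0.79,-0.08,-1.4,0],[0.6,-0.79,-0.08,-1.4,0],[0.6,-0.79,-0.08,-1.4,0],[0.6,-0.79,-0.08,-1.4,0],[0.6,-0.79,-0.08,-1.4,0],[0.6,-0.79,-0.08,-1.4,0],[0.6,-0.79,-0.08,-1.4,0],[0.6,-0.79,-0.08,-1.4,0],[0.6,-0.79,-0.08,-1.4,0],[0.6,-0.79,-0.08,-1.4,0],[0.6,-0.79,-0.08,-1.4,0],[0.6,-0.79,-0.08,-1.4,0],[0.6,-0.79,-0.08,-1.4,0],[0.6,-0.79,-0.08,-1.4,0],[0.6,-0.79,-0.08,-1.4,0],[0.6,-0.79,-0.08,-1.4,0],[0.6,-0.79,-0.08,-1.4,0]]]'

```text
clock: 2.6
tool_pos: [0.5143, 0.3381, 0.3195]
orientation: [[-0.181, 0.984, 0.0], [0.984, 0.181, -0.0], [-0.0, 0.0, -1.0]]
ft_force: [0.4, 0.3, -0.5]
gripper_width: 0.0856
```

```bash
python3 - <<'E'
from h import *
c,W=wrist();save("w1.png",c["color"]);s=get_state();print(s["tool_pos"],s["orientation"].round(3),c["mount"].round(3))
M=masks(W,c["color"]);X,Y,Z=W[...,0],W[...,1],W[...,2]
r=(X>.3)&(X<.68)&(Y>.22)&(Y<.5)&(Z>.01)&(Z<.03)
rect(W,M["white"]&r);rect(W,M["blue"]&r);go(.51,.34,.32,10.2)
E
```

```text
[0.51431569 0.33805556 0.31964246] [[-0.18   0.984  0.   ]
 [ 0.984  0.18   0.   ]
 [-0.     0.    -1.   ]] [[ 0.    -0.958 -0.285  0.072]
 [ 1.     0.     0.001  0.001]
 [-0.001 -0.285  0.958 -0.135]
 [ 0.     0.     0.     1.   ]]
c 433.5 356.7 size 53.9 146.2 across-yaw 10.2 z 0.0188 n 4785 px [138. 211.]
c 590.5 363.0 size 54.3 146.1 across-yaw 11.0 z 0.0189 n 4570 px [156. 334.]
shift [ 0.0027 -0.0039 -0.0004] roll 0.0035 (alt half turn) j [ 0.4   0.11  1.56 -0.    1.47  0.22] t 2.65 w 0.0853
```

View pics/w1.png

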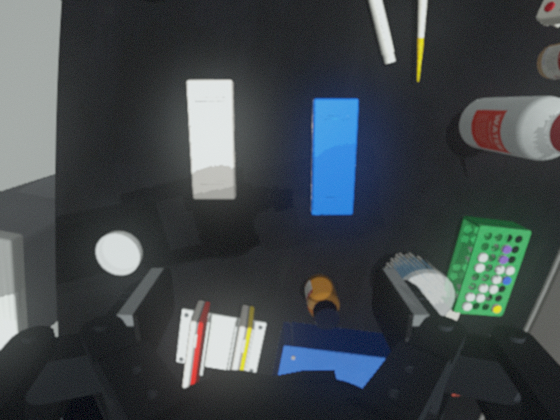

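The wrist picture shows the white case at (211,138), blue at (334,156), bottle at (322,295) and petri dish at (119,253). The rack is at the bottom, with red on the near side at (197,340) and yellow at (248,335). Next I pick the blue case.

```bash
python3 - <<'E'
from h import *
go(.5905,.363,.06,11);go(.5905,.363,.010,11)
E
```

```text
shift [0.0108 0.0793 0.2597] roll -0.0105 (alt half turn) j [ 0.4   0.11  1.56 -0.    1.47  0.22] t 2.65 w 0.0853
shift [0.0108 0.0793 0.3097] roll -0.0105 (alt half turn) j [ 0.4   0.11  1.56 -0.    1.47  0.22] t 2.65 w 0.0853
```

>>> arm_command --targets '[[[0.011,0.079,0.05,-0.01,0],[0.011,0.079,0.11,-0.01,0],[0.011,0.079,0.17,-0.01,0],[0.011,0.079,0.23,-0.01,0],[0.011,0.079,0.27,-0.01,0],[0.011,0.079,0.295,-0.01,0],[0.011,0.079,0.31,-0.01,0],[0.011,0.079,0.31,-0.01,0],[0.011,0.079,0.31,-0.01,0]]]'

```text
clock: 3.78
tool_pos: [0.5917, 0.3651, 0.0119]
orientation: [[-0.192, 0.981, 0.004], [0.981, 0.192, 0.002], [0.001, 0.004, -1.0]]
ft_force: [-0.3, 0.5, 0.5]
gripper_width: 0.0856
```

>>> arm_command --targets '[[[0,0,0,0,1],[0,0,0,0,1],[0,0,0,0,1],[0,0,0,0,1],[0,0,0,0,1],[0,0,0,0,1]]]' --grip_force 40

```text
clock: 4.53
tool_pos: [0.5908, 0.3648, 0.0108]
orientation: [[-0.192, 0.981, 0.002], [0.981, 0.192, 0.001], [0.0, 0.002, -1.0]]
ft_force: [-0.9, -0.6, 6.5]
gripper_width: 0.0549
```

>>> arm_command --targets '[[[0,0,-0.03,0,1],[0,0,-0.07,0,1],[0,0,-0.07,0,1],[0,0,-0.07,0,1]]]'

```text
clock: 5.03
tool_pos: [0.5891, 0.364, 0.0778]
orientation: [[-0.192, 0.981, -0.002], [0.981, 0.192, -0.001], [-0.0, -0.002, -1.0]]
ft_force: [0.4, -0.7, -3.0]
gripper_width: 0.0548
```

```bash
python3 - <<'E'
from h import *
s=get_state();print(s["tool_pos"],s["gripper_width"])
c,W=wrist();save("w2.png",c["color"])
M=masks(W,c["color"]);X,Y,Z=W[...,0],W[...,1],W[...,2]
rect(W,M["blue"]&(X>.5)&(X<.68)&(Y>.22)&(Z>.05)&(Z<.11))
r=(X>.3)&(X<.68)&(Y>.22)&(Y<.5)&(Z>.01)&(Z<.03)
rect(W,M["white"]&r)
go(.4335,.3567,.08,10.2);go(.4335,.3567,.029,10.2)
E
```

```text
[0.58907411 0.36397518 0.07775458] 0.0548211173131893
c 587.6 377.5 size 56.4 117.3 across-yaw 11.1 z 0.0857 n 35100 px [236. 273.]
c 434.6 356.4 size 54.6 148.2 across-yaw 9.6 z 0.0187 n 13737 px [194.  32.]
shift [ 0.0228 -0.1536 -0.0025] roll 0.015 (alt half turn) j [ 0.39  0.51  1.53 -0.    1.11  0.2 ] t 5.08 w 0.0549
shift [ 0.0228 -0.1534  0.0485] roll 0.015 (alt half turn) j [ 0.39  0.51  1.53 -0.    1.11  0.2 ] t 5.08 w 0.0549
```

View pics/w2.png

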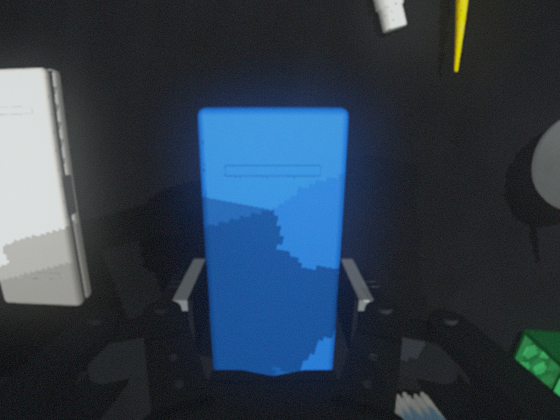

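The blue case is held flat between the jaws, with its lid at (273,236) and the white case at left at (35,190). I move it over the white one.

>>> arm_command --targets '[[[0.012,-0.06,-0.003,0.015,1],[0.024,-0.12,-0.003,0.02,1],[0.024,-0.154,-0.003,0.02,1],[0.024,-0.154,-0.003,0.02,1],[0.024,-0.154,-0.003,0.02,1],[0.024,-0.154,-0.003,0.02,1]]]'

```text
clock: 5.82
tool_pos: [0.4354, 0.3584, 0.0822]
orientation: [[-0.171, 0.985, 0.0], [0.985, 0.171, 0.0], [0.0, 0.0, -1.0]]
ft_force: [0.5, 0.1, -1.7]
gripper_width: 0.0548
```

```bash
python3 - <<'E'
from h import *
go(.4328,.3581,.0295,9.9);print(get_state()["tool_pos"])
E
```

```text
shift [ 0.0001 -0.0026  0.0527] roll -0.0005 (alt half turn) j [ 0.49  0.24  1.87 -0.    1.02  0.32] t 5.83 w 0.0548
[0.43537825 0.35844071 0.08215539]
```

>>> arm_command --targets '[[[0,-0.0025,0.025,0,1],[0,-0.0025,0.045,0,1],[0,-0.0025,0.05,0,1],[0,-0.0025,0.0525,0,1],[0,-0.0025,0.0525,0,1],[0,-0.0025,0.0525,0,1]]]'

```text
clock: 6.58
tool_pos: [0.4324, 0.3583, 0.0305]
orientation: [[-0.172, 0.985, 0.001], [0.985, 0.172, 0.001], [0.0, 0.001, -1.0]]
ft_force: [0.5, -0.4, -2.5]
gripper_width: 0.0546
```

```bash
python3 - <<'E'
from h import *
go(.4328,.3581,.0292,9.9);s=get_state();print(s["tool_pos"],s["ft_force"])
E
```

```text
shift [-0.0003  0.0004  0.0013] roll 0.0002 (alt half turn) j [0.49 0.33 1.89 0.   0.93 0.32] t 6.58 w 0.0546
[0.43236533 0.3582875  0.0305431 ] [ 0.47183723 -0.36282433 -2.54982769]
```

>>> arm_command --targets '[[[0,0,0.001,0,1],[0,0,0.0015,0,1],[0,0,0.0015,0,0],[0,0,0.0015,0,0],[0,0,0.0015,0,0],[0,0,0.0015,0,0],[0,0,-0.03,0,0],[0,0,-0.08,0,0],[0,0,-0.13,0,0],[0,0,-0.19,0,0],[0,0,-0.19,0,0],[0,0,-0.19,0,0]]]'

```text
clock: 8.07
tool_pos: [0.4315, 0.3578, 0.2194]
orientation: [[-0.172, 0.985, -0.0], [0.985, 0.172, -0.0], [-0.0, -0.0, -1.0]]
ft_force: [0.2, 0.3, -0.8]
gripper_width: 0.0853
```

```bash
cat >> h.py <<'E'
def pile():
    c,W=wrist();M=masks(W,c["color"]);X,Y,Z=W[...,0],W[...,1],W[...,2]
    r=(X>.3)&(X<.6)&(Y>.22)&(Y<.5)
    return c,W,M,r,Z
E
python3 - <<'E'
from h import *
c,W,M,r,Z=pile();save("w3.png",c["color"])
rect(W,M["blue"]&r&(Z>.025)&(Z<.045));s=get_state();print(s["tool_pos"],s["clock"])
E
```

```text
c 433.2 356.5 size 54.1 146.7 across-yaw 9.9 z 0.0368 n 8226 px [182. 273.]
[0.43103032 0.3575582  0.21824804] 8.125
```

View pics/w3.png

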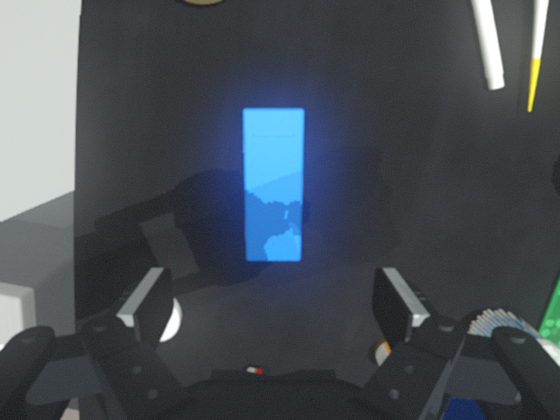

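The blue case lies flush on the white one: lid at (273,182), with no white rim visible. Next I hover over the rack.

```bash
python3 - <<'E'
from h import *
go(.455,.045,.25,3)
E
```

```text
shift [-0.312  -0.0303 -0.0314] roll 0.1206 (alt half turn) j [0.49 0.06 1.81 0.   1.28 0.32] t 8.12 w 0.0855
```

>>> arm_command --targets '[[[-0.06,0,-0.03,0.06,0],[-0.12,-0.01,-0.03,0.12,0],[-0.18,-0.02,-0.03,0.12,0],[-0.24,-0.03,-0.03,0.12,0],[-0.3,-0.03,-0.03,0.12,0],[-0.312,-0.03,-0.03,0.12,0],[-0.312,-0.03,-0.03,0.12,0],[-0.312,-0.03,-0.03,0.12,0],[-0.312,-0.03,-0.03,0.12,0]]]'

```text
clock: 9.25
tool_pos: [0.4557, 0.0467, 0.2495]
orientation: [[-0.055, 0.998, -0.001], [0.998, 0.055, 0.0], [0.0, -0.001, -1.0]]
ft_force: [-0.0, -0.1, 0.1]
gripper_width: 0.0856
```

```bash
python3 - <<'E'
from h import *
s=get_state();c,W=wrist();M=masks(W,c["color"]);X,Y,Z=W[...,0],W[...,1],W[...,2]
save("w4.png",c["color"]);print(s["tool_pos"])
r=(X>.35)&(X<.56)&(Y>-.1)&(Y<.16)&(Z>.05)&(Z<.075)
rect(W,M["red"]&r);rect(W,M["yel"]&r);rect(W,r&(X<.48));rect(W,r&(X>.48))
go(.45,.045,.06,3)
E
```

```text
[0.45571353 0.04671735 0.24946324]
c 456.8 56.9 size 4.1 129.1 across-yaw -0.2 z 0.0626 n 454 px [170. 273.]
c 522.3 51.9 size 4.4 146.9 across-yaw -0.4 z 0.0628 n 431 px [183. 341.]
c 450.9 48.1 size 16.0 147.4 across-yaw -0.2 z 0.0625 n 2394 px [178. 267.]
c 516.1 51.9 size 17.1 146.9 across-yaw -0.5 z 0.0625 n 2580 px [179. 335.]
shift [-0.0013 -0.0058  0.1896] roll 0.0027 (alt half turn) j [-0.15 -0.23  2.02  0.    1.36 -0.2 ] t 9.3 w 0.0857
```

View pics/w4.png

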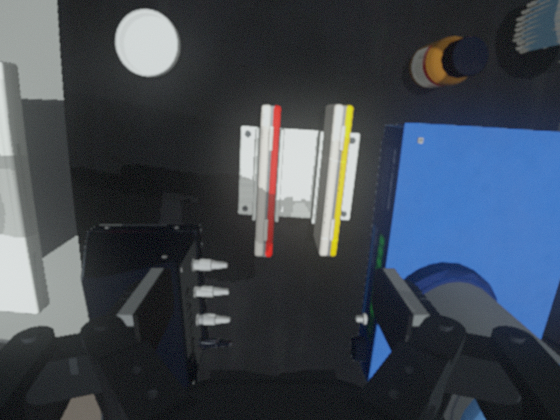

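The wrist picture over the rack shows the red case standing in the near slot, strip from (272,108) to (262,255), and the yellow one in the far slot around (340,180). The bottle is at (455,60). I take the red case by its top edge with the jaws only half open, so they clear the yellow one.

```bash
python3 - <<'E'
from h import *
go(.4498,.0499,.045,-.3)
E
```

```text
shift [ 0.0036 -0.0057  0.2046] roll 0.0603 (alt half turn) j [-0.15 -0.23  2.02  0.    1.36 -0.2 ] t 9.3 w 0.0857
```

>>> arm_command --targets '[[[0.0035,-0.006,0.04,0.06,0.5],[0.0035,-0.006,0.08,0.06,0.5],[0.0035,-0.006,0.12,0.06,0.5],[0.0035,-0.006,0.12,0.06,0.5],[0.0035,-0.006,0.12,0.06,0.5],[0.0035,-0.006,0.12,0.06,0.5]]]'

```text
clock: 10.05
tool_pos: [0.4513, 0.0486, 0.1319]
orientation: [[0.007, 1.0, 0.004], [1.0, -0.007, -0.001], [-0.001, 0.004, -1.0]]
ft_force: [-0.1, -0.1, -0.4]
gripper_width: 0.0428
```

```bash
python3 - <<'E'
from h import *
go(.4498,.0499,.045,-.3)
s=get_state();c,W=wrist();X,Y,Z=W[...,0],W[...,1],W[...,2]
r=(X>.35)&(X<.56)&(Y>-.1)&(Y<.16)&(Z>.05)&(Z<.075);rect(W,r&(X<.48));save("w5.png",c["color"])
E
```

```text
shift [ 0.0013 -0.0019  0.0869] roll -0.0014 (alt half turn) j [-0.14 -0.1   2.13 -0.    1.1  -0.14] t 10.05 w 0.0428
c 450.9 48.0 size 16.8 147.4 across-yaw -0.2 z 0.0625 n 5490 px [214. 269.]
```

View pics/w5.png

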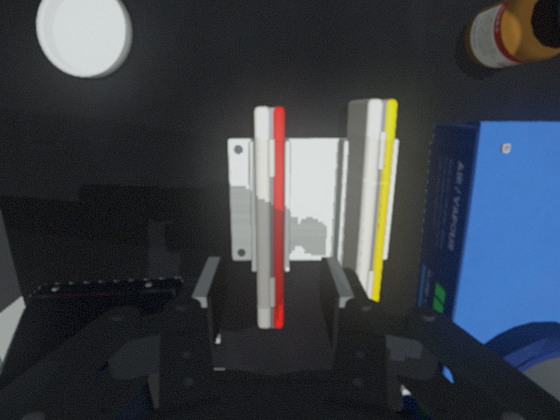

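The red case runs from (270,108) to (270,325) between the fingers at (210,280) and (338,280), and the yellow one at (375,200) is outside the jaws. I descend and grip.

>>> arm_command --targets '[[[0.001,-0.001,0.03,0,0.5],[0.001,-0.001,0.06,0,0.5],[0.001,-0.001,0.08,0,0.5],[0.001,-0.001,0.087,0,0.5],[0.001,-0.001,0.087,0,0.5],[0.001,-0.001,0.087,0,0.5],[0.001,-0.001,0.087,0,1],[0.001,-0.001,0.087,0,1],[0.001,-0.001,0.087,0,1],[0.001,-0.001,0.087,0,1],[0.001,-0.001,0.087,0,1]]]' --grip_force 60

```text
clock: 11.48
tool_pos: [0.4497, 0.0496, 0.0437]
orientation: [[0.007, 1.0, 0.002], [1.0, -0.007, -0.0], [-0.0, 0.002, -1.0]]
ft_force: [0.3, -0.6, 6.0]
gripper_width: 0.0171
```

>>> arm_command --targets '[[[0,0,-0.015,0,1],[0,0,-0.035,0,1],[0,0,-0.065,0,1],[0,0,-0.11,0,1],[0,0,-0.16,0,1],[0,0,-0.16,0,1],[0,0,-0.16,0,1]]]'

```text
clock: 12.35
tool_pos: [0.4478, 0.0498, 0.2019]
orientation: [[0.007, 1.0, -0.002], [1.0, -0.007, 0.0], [0.0, -0.002, -1.0]]
ft_force: [-0.7, 1.0, -2.2]
gripper_width: 0.0172
```

```bash
python3 - <<'E'
from h import *
go(.49,.363,.2,10);go(.615,.363,.1,10);s=get_state();print(s["tool_pos"],s["ft_force"]);c,W=wrist();save("w6.png",c["color"])
M=masks(W,c["color"]);Z=W[...,2];rect(W,(Z>.19)&(Z<.24)&(M["red"]|M["white"]))
E
```

```text
shift [0.3135 0.04   0.0019] roll -0.1815 (alt half turn) j [-0.14 -0.2   2.08 -0.    1.26 -0.13] t 12.35 w 0.0172
shift [0.3143 0.1652 0.1016] roll -0.1815 (alt half turn) j [-0.14 -0.2   2.08 -0.    1.26 -0.13] t 12.35 w 0.0172
[0.44777693 0.04979715 0.2018981 ] [-0.69588247  1.02771051 -2.19640419]
c 445.9 68.7 size 11.1 107.0 across-yaw -0.2 z 0.2208 n 6058 px [222. 262.]
```

View pics/w6.png

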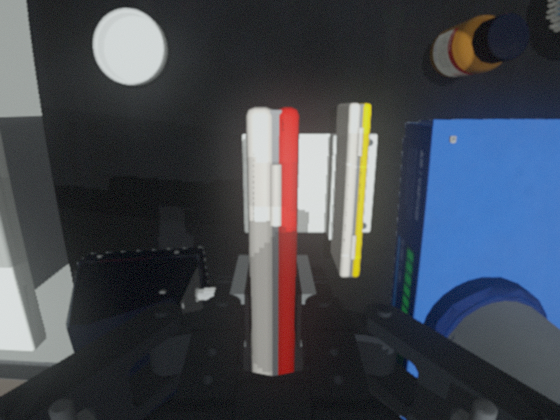

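The red case is held upright, lid strip at (288,230), and the yellow one at (350,190) stays in place. I carry it to the spot where the blue case lay.

>>> arm_command --targets '[[[0.05,0.0,0,-0.05,1],[0.11,0.01,0,-0.1,1],[0.17,0.02,0,-0.18,1],[0.23,0.03,0,-0.18,1],[0.28,0.05,0,-0.18,1],[0.31,0.09,0,-0.18,1],[0.313,0.14,0.02,-0.18,1],[0.314,0.165,0.06,-0.18,1],[0.314,0.165,0.1,-0.18,1],[0.314,0.165,0.12,-0.18,1],[0.314,0.165,0.12,-0.18,1],[0.314,0.165,0.12,-0.18,1]]]'

```text
clock: 13.9
tool_pos: [0.6167, 0.363, 0.0846]
orientation: [[-0.172, 0.985, 0.002], [0.985, 0.172, 0.001], [0.001, 0.003, -1.0]]
ft_force: [0.7, -0.3, -1.9]
gripper_width: 0.0169
```

```bash
python3 - <<'E'
from h import *
go(.615,.363,.038,10);s=get_state();print(s["tool_pos"],s["ft_force"],s["clock"])
E
```

```text
shift [ 0.0003 -0.0018  0.0466] roll -0.0013 (alt half turn) j [0.37 0.55 1.46 0.   1.13 0.2 ] t 13.9 w 0.0169
[0.6167482  0.36298424 0.08459416] [ 0.69505376 -0.34079911 -1.8525127 ] 13.9
```

>>> arm_command --targets '[[[0,0,0.02,0,1],[0,0,0.035,0,1],[0,0,0.042,0,1],[0,0,0.042,0,1],[0,0,0.042,0,1],[0,0,0.042,0,1]]]'

```text
clock: 14.65
tool_pos: [0.6165, 0.3627, 0.0416]
orientation: [[-0.172, 0.985, 0.001], [0.985, 0.172, 0.0], [0.0, 0.001, -1.0]]
ft_force: [-0.5, 0.1, -1.0]
gripper_width: 0.0168
```

>>> arm_command --targets '[[[0,0,0.001,0,1],[0,0,0.002,0,1],[0,0,0.002,0,1]]]'

```text
clock: 15.02
tool_pos: [0.6159, 0.3625, 0.0387]
orientation: [[-0.172, 0.985, -0.0], [0.985, 0.172, -0.0], [-0.0, -0.0, -1.0]]
ft_force: [0.2, -0.0, -1.5]
gripper_width: 0.0172
```

>>> arm_command --targets '[[[0,0,0.001,0,1],[0,0,0.0015,0,1],[0,0,0.0015,0,1]]]'

```text
clock: 15.4
tool_pos: [0.6161, 0.3626, 0.0377]
orientation: [[-0.172, 0.985, 0.0], [0.985, 0.172, 0.0], [0.0, 0.0, -1.0]]
ft_force: [-1.2, 0.0, 1.7]
gripper_width: 0.0171
```

>>> arm_command --targets '[[[0,0,0,0,0],[0,0,0,0,0],[0,0,0,0,0],[0,0,0,0,0],[0,-0.012,0,0,0],[0,-0.024,0,0,0],[0,-0.03,0,0,0],[0,-0.036,0,0,0],[0,-0.042,0,0,0],[0,-0.048,0,0,0],[0,-0.054,0,0,0],[0,-0.058,0,0,0],[0,-0.058,0,0,0],[0,-0.058,0,0,0]]]'

```text
clock: 17.15
tool_pos: [0.559, 0.3525, 0.0374]
orientation: [[-0.172, 0.985, 0.0], [0.985, 0.172, 0.0], [0.0, 0.0, -1.0]]
ft_force: [-0.2, 0.2, 0.3]
gripper_width: 0.0855
```

```bash
python3 - <<'E'
from h import *
s=get_state();c,W=wrist();save("w7.png",c["color"]);print(s["tool_pos"])
M=masks(W,c["color"]);Z=W[...,2];rect(W,(Z>.005)&(Z<.07)&(M["red"]))
E
```

```text
[0.55904883 0.35254095 0.03739242]
c 580.0 354.7 size 54.8 147.6 across-yaw 10.0 z 0.0188 n 28253 px [235. 313.]
```

View pics/w7.png

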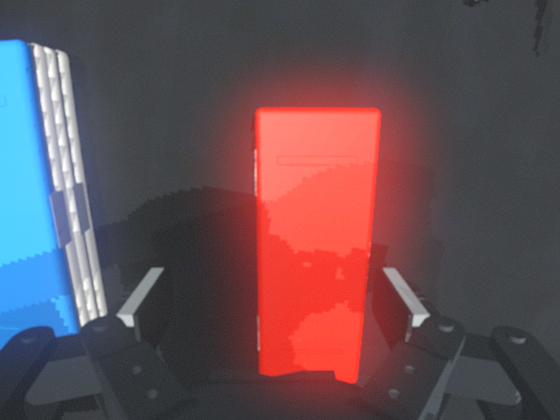

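The red case lies flat with its lid up, centre (313,235), and the pile is intact at left. I re-grip it across its width.

```bash
python3 - <<'E'
from h import *
go(.5787,.3563,.0105,10)
E
```

```text
shift [0.0003 0.02   0.0269] roll -0.0016 (alt half turn) j [ 0.39  0.51  1.62 -0.    1.01  0.22] t 17.2 w 0.0849
```

>>> arm_command --targets '[[[0,0.02,0,0,0],[0,0.02,0,0,0],[0,0.02,0.015,0,0],[0,0.02,0.025,0,0],[0,0.02,0.027,0,0],[0,0.02,0.027,0,0],[0,0.02,0.027,0,1],[0,0.02,0.027,0,1],[0,0.02,0.027,0,1],[0,0.02,0.027,0,1],[0,0.02,0.027,0,1],[0,0.02,0.027,0,1]]]' --grip_force 40

```text
clock: 18.7
tool_pos: [0.5791, 0.3562, 0.0111]
orientation: [[-0.172, 0.985, 0.001], [0.985, 0.172, 0.001], [0.0, 0.001, -1.0]]
ft_force: [-0.2, -0.0, 5.1]
gripper_width: 0.0548
```

>>> arm_command --targets '[[[0,0,-0.03,0,1],[0,0,-0.07,0,1],[0,0,-0.08,0,1],[0,0,-0.08,0,1],[0,0,-0.08,0,1],[0,0,-0.08,0,1]]]'

```text
clock: 19.45
tool_pos: [0.5775, 0.3555, 0.0882]
orientation: [[-0.172, 0.985, -0.003], [0.985, 0.172, -0.001], [-0.001, -0.003, -1.0]]
ft_force: [0.9, -0.3, -1.1]
gripper_width: 0.055
```

```bash
python3 - <<'E'
from h import *
s=get_state();c,W=wrist();M=masks(W,c["color"]);Z=W[...,2];print(s["tool_pos"])
rect(W,(Z>.06)&(Z<.12)&(M["red"]));rect(W,(Z>.025)&(Z<.045)&(M["blue"]))
go(.4328,.358,.09,9.9);go(.4328,.358,.047,9.9)
E
```

```text
[0.57750847 0.35547992 0.08823227]
c 576.4 368.7 size 55.8 118.1 across-yaw 9.9 z 0.0959 n 35020 px [236. 273.]
c 434.3 356.4 size 56.2 147.8 across-yaw 9.9 z 0.0367 n 17614 px [190.  40.]
shift [ 0.0273 -0.1424 -0.001 ] roll 0.0002 (alt half turn) j [ 0.38  0.47  1.56 -0.    1.11  0.21] t 19.5 w 0.0549
shift [ 0.0273 -0.1423  0.042 ] roll 0.0002 (alt half turn) j [ 0.38  0.47  1.56 -0.    1.11  0.21] t 19.5 w 0.0549
```

>>> arm_command --targets '[[[0.012,-0.06,-0.002,0,1],[0.027,-0.12,-0.002,0,1],[0.0275,-0.143,-0.002,0,1],[0.0275,-0.143,-0.002,0,1],[0.0275,-0.143,-0.002,0,1],[0.0275,-0.143,0.02,0,1],[0.0275,-0.143,0.035,0,1],[0.0275,-0.143,0.035,0,1],[0.0275,-0.143,0.035,0,1],[0.0275,-0.143,0.035,0,1]]]'

```text
clock: 20.75
tool_pos: [0.4336, 0.3587, 0.0561]
orientation: [[-0.172, 0.985, 0.001], [0.985, 0.172, 0.001], [0.001, 0.001, -1.0]]
ft_force: [-0.4, 0.2, -2.1]
gripper_width: 0.0546
```

```bash
python3 - <<'E'
from h import *
go(.4322,.3582,.0468,9.9);s=get_state();print(s["tool_pos"],s["ft_force"])
E
```

```text
shift [-0.0003 -0.0015  0.0093] roll 0.0001 (alt half turn) j [0.49 0.28 1.88 0.   0.97 0.32] t 20.75 w 0.0546
[0.43363881 0.35873022 0.0561065 ] [-0.4471629   0.18145044 -2.0979196 ]
```

>>> arm_command --targets '[[[0,-0.001,0.004,0,1],[0,-0.001,0.007,0,1],[0,-0.001,0.008,0,1],[0,-0.001,0.008,0,1],[0,-0.001,0.008,0,1]]]'

```text
clock: 21.38
tool_pos: [0.432, 0.3583, 0.0473]
orientation: [[-0.172, 0.985, 0.0], [0.985, 0.172, 0.0], [0.0, 0.0, -1.0]]
ft_force: [-0.0, 0.4, -1.1]
gripper_width: 0.055
```

>>> arm_command --targets '[[[0,0,0.0005,0,1],[0,0,0.0005,0,1],[0,0,0.0005,0,0],[0,0,0.0005,0,0],[0,0,0.0005,0,0],[0,0,0.0005,0,0],[0,0,-0.03,0,0],[0,0,-0.08,0,0],[0,0,-0.13,0,0],[0,0,-0.18,0,0],[0,0,-0.18,0,0],[0,0,-0.18,0,0]]]'

```text
clock: 22.88
tool_pos: [0.4316, 0.3581, 0.2267]
orientation: [[-0.172, 0.985, -0.001], [0.985, 0.172, -0.0], [-0.0, -0.001, -1.0]]
ft_force: [-0.0, 0.3, -0.5]
gripper_width: 0.0857
```

```bash
python3 - <<'E'
from h import *
c,W,M,r,Z=pile();rect(W,M["red"]&r&(Z>.045)&(Z<.065));rect(W,M["blue"]&r&(Z>.02)&(Z<.045)) if (M["blue"]&r&(Z>.02)&(Z<.045)).sum()>40 else print("no blue")
a=capture("side");b=capture("top")
Wt=cloud(b);Mt=masks(Wt,b["color"]);X,Y,Z=Wt[...,0],Wt[...,1],Wt[...,2]
rect(Wt,Mt["yel"]&(X>.35)&(X<.56)&(abs(Y)<.15)&(Z>.05)&(Z<.075))
im=np.hstack([cv2.resize(c["color"][60:300,180:380],(400,480)),cv2.resize(a["color"][240:340,120:200],(384,480))])
save("fin.png",im);print(get_state()["clock"],get_state()["ft_force"])
E
```

```text
c 433.4 356.6 size 54.2 147.1 across-yaw 10.0 z 0.0549 n 8775 px [185. 273.]
no blueTraceback (most recent call last):
  File "<stdin>", line 5, in <module>
  File "h.py", line 24, in rect
    n,l,st,_=cv2.connectedComponentsWithStats(m); i=1+np.argmax(st[1:,4]); P=W[l==i]
                                                      ~~~~~~~~~^^^^^^^^^^
    return _wrapfunc(a, 'argmax', axis=axis, out=out, **kwds)
    return bound(*args, **kwds)
ValueError: attempt to get argmax of an empty sequence
```

```bash
python3 - <<'E'
from h import *
a=capture("side");b=capture("top")
im=np.hstack([cv2.resize(a["color"][220:380,130:370],(480,320)),cv2.resize(b["color"][150:290,130:320],(434,320))])
save("fin.png",im,.85);print(get_state()["clock"])
E
```

```text
23.125
```

View pics/fin.png

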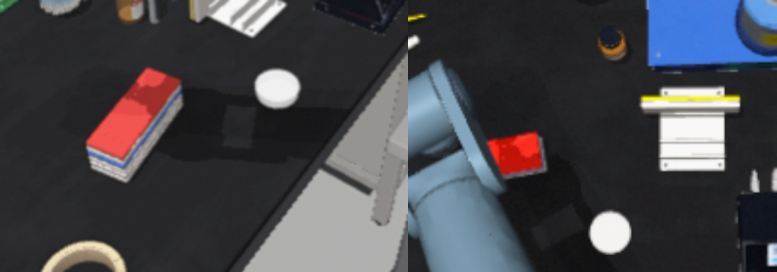

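The three cases form a flush pile (left panel, (135,125)). The yellow case is still in its slot, and the bottle and dish have not moved (right panel, (690,103), (612,43), (610,232)). The gripper is clear and open, so I hand in the job.

```bash
python3 -c "
from station import order
print(order.sign_off())"
```

```text
the job is handed in; nothing more can be done
None
```

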